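# Draw out the dolphin's drying tray

### The arm

A 6-joint arm with a two-finger parallel gripper is mounted at the origin on the work surface. World frame = base frame: x ahead of the robot, y to its left, z up, the work surface at z = 0. Lengths are in m, angles in degrees, forces in N, time in s.
With the tool pointing down it reaches from about 0.35 to 0.875 m from the base axis. Payload 4.2 kg.
Tool frame: the origin (TCP) lies between the finger pads; the fingertips stand 25 mm ahead of it and the grasp point (between the pads) lies 6 mm ahead of it (r.tips_ahead is the distance from the TCP to the fingertips, in m); z points along the fingers, y is the direction in which the jaws open and shut (so a half turn about z gives the same grasp; the last joint's range is limited). The gripper opens to 87 mm and grips with 3 to 60 N. Pads are 19 mm wide; open, the fingers measure 117 mm over their backs; the gripper's body (75 mm by 190 mm) begins 51 mm behind the grasp point.
Start: joints at [82.712, 22.042, 0.453, 0, -68.411, -14.817], TCP at [0.235, 0.579, 0.248] pointing down, gripper open.
Joint ranges: [-179.83, 179.83], [-69.29, 118.12], [-61.27, 80.66], [-181.25, 117.63], [-171.15, -9.14], [-177.46, 177.46]. Speed limits (degrees/s): [159.86, 159.86, 180, 180, 180, 180].

### API

Orientations are given as a 3x3 rotation matrix whose columns are the frame's x, y, z axes.
In Python, from station import r, vision, finish_job gives the robot as it stands.
- The arm moves only by the shell command python3 -m jog 'ROWS'. ROWS is a JSON object of lists of equal length, an entry for each row: "rot": the turn, a rotation vector about the world's x, y, z in degrees, a list of three; "delta_pos": the shift along the world's x, y, z in mm, a list of three; "grip": the opening in per cent of the stroke, from 0 (shut) to 100 (fully open). A call has 1 to 10 rows; each row shifts and turns the commanded pose from where the row before left it; what a row does not reach is not made up. A row lasts 1/12 s, in which the tool goes at most 41.7 mm and 7.16 degrees, less where a joint would pass 70% of its speed; a pose out of reach is approached as far as the arm can. A call with a gripper value outside its range is refused whole. The fingers move at their own pace and stop on an object; the grip force is fixed at half the most. Time passes only in rows, so rows that do not move let the fingers close. It gives the time, the measured TCP pose, the force and the opening at its end, in the units of the state.
- r.sense(): the state, without advancing time (a new reading comes with each control period).
- vision.capture(name): name is "scene" or "top"; returns a dict with "frame" (400x640x3 uint8, red, green, blue), "K" (3x3 intrinsics, pixels), "xyz" and "orientation" of the camera in the world. Camera axes: x right, y up, looking along -z (the intrinsics and any distortion apply to the point x, -y, -z); pixel columns grow to the right and rows downward; lengths in m; the calibration is good to about 2 mm. A picture is of the moment at which its call begins. There is no depth.
- finish_job(): hands the job in, once; it reports no verdict.
The state is a dict: "time_s": time; "joints": joint angles; "joint_velocities": joint speeds; "effort": joint torques, N m; "tcp_pos": TCP position; "ee_rot": TCP orientation; "wrist_force": force on the tool from outside, world axes, zero at the start; "moment": the same for the moment, N m; "gripper_width": opening from 0.0 (shut) to 1.0 (fully open).
Only numpy, scipy, OpenCV 4.12 (cv2) and the standard library are available. Lean on these libraries where they do the work, as an engineer would, in place of code of your own. Each camera call takes 0.05 s, during which the arm holds its last target. There are 200 camera calls.

### The job

Two drying trays, side by side in a wooden rack on the bench, were left partly out. First push the tray with the bowl fully home; then hook a fingertip behind the raised front lip of the tray with the clay dolphin and draw that tray all the way out to its stop, so that the dolphin can be polished. Do not pinch a tray's front, do not touch the dolphin or the bowl, which must stay standing on their trays, and leave the mug, brush and jar where they are.

Things in the scene. Friction and masses are not known exactly. Their poses are not given: they have to be found in the camera images.
- rack: low wooden drying rack, fixed to the bench: 402 mm wide (y), 312 mm deep (x), 46 mm high, with two bays side by side (bay centre lines at y = +97 and -97 mm) open at the top and front. Origin on the table, 130 mm behind its front edge, midway across; its x points to its back, away from the robot; its front (-x) faces roughly towards the robot, turned up to 0.25 rad.
- tray_left (a joint): sliding plywood tray in the rack's left bay (left = +y of the rack), 164 mm wide, 293 mm long. Value in m: 0 = fully home (front against the rack), grows as the tray is drawn out towards the rack's front (rack -x), 0.13 = fully out at its stop. Starts partly out, 0.025 to 0.06. It slides with about 2 N of friction plus 6 N per m/s, has no spring, stays where it is left, and cannot leave its rail.
- tray_right (a joint): sliding plywood tray in the rack's right bay (right = -y of the rack), 164 mm wide, 293 mm long. Value in m: 0 = fully home (front against the rack), grows as the tray is drawn out towards the rack's front (rack -x), 0.13 = fully out at its stop. Starts partly out, 0.025 to 0.06. It slides with about 2 N of friction plus 6 N per m/s, has no spring, stays where it is left, and cannot leave its rail.
- lip_left (a point): inner ply of the left tray's raised wooden front lip: 6 mm thick (x), 164 mm wide (y), 32 mm high; rides with the tray. The point: middle of its bottom edge, at the tray's floor (32 mm above the table), 125 mm in front of the rack's origin when home; its axes are the rack's. The lip's top is 64 mm above the table. The free tray floor behind it (+x side) is at least 80 mm deep in front of the ware; tray side walls are 10 mm high above the floor.
- lip_right (a point): inner ply of the right tray's raised wooden front lip: 6 mm thick (x), 164 mm wide (y), 32 mm high; rides with the tray. The point: middle of its bottom edge, at the tray's floor (32 mm above the table), 125 mm in front of the rack's origin when home; its axes are the rack's. The lip's top is 64 mm above the table. The free tray floor behind it (+x side) is at least 80 mm deep in front of the ware; tray side walls are 10 mm high above the floor.
- face_left (a point): outer ply of the left tray's front, glued to the outside (-x side) of the lip: 6 mm thick, 172 mm wide, 44 mm high, from 20 to 64 mm above the table, so lip and face together are 12 mm thick. The point: middle of its bottom edge, 6 mm in front of the lip's point; axes as the rack's.
- face_right (a point): outer ply of the right tray's front, glued to the outside (-x side) of the lip: 6 mm thick, 172 mm wide, 44 mm high, from 20 to 64 mm above the table, so lip and face together are 12 mm thick. The point: middle of its bottom edge, 6 mm in front of the lip's point; axes as the rack's.
- dolphin: terracotta dolphin figure, 115 mm long, 69 mm high, on a small plinth 64 x 44 x 8 mm; it stands loose on one tray, left or right, turned any way. Origin: centre of the plinth's underside, on the tray's floor 32 mm above the table; x points to the snout.
- bowl: small terracotta bowl, 90 mm across, 45 mm high; stands loose on the other tray. Origin: centre of its underside, on the tray's floor.
- mug: blue mug, 76 mm across, 75 mm high, on the bench to the left, in front of the jar. Origin: centre of its underside. Bystander.
- brush: flat brush, 200 mm long and 20 mm high, lying on the bench to the right of the rack. Bystander.
- jar: white closed jar with a steel cap, 70 mm across, 100 mm high, on the bench to the left of the rack. Origin: centre of its underside. Bystander.

How it is judged:
By the outcome, as a careful person would: the job done as asked, in the order asked, and still so for the second after the job is handed in, with the robot touching nothing.
It also fails if it takes over 42 s, if anything falls off the work surface, if the arm or the gripper's body presses on something with over 40 N, if the wrist force passes 120 N, or if a joint passes its speed limit or range.

## Working session

There is one attempt and no reset: what is moved stays moved. The work goes in short steps, Python scripts to look and compute and a shell command to move; the robot and the scene stay as the last step left them, time stands still between calls to the robot, and variables do not carry over. Pictures are saved under pics/ and viewed, about 8 in all and at most 12, crops included, and the job is handed in when it is done.

```bash
mkdir -p pics; python3 - <<'E'
from station import r,vision
import cv2
for n in("top","scene"):
    c=vision.capture(n); cv2.imwrite(f"pics/{n}0.png",c["frame"][:,:,::-1]); print(n,{k:v for k,v in c.items() if k!="frame"})
s=r.sense(); print(s["time_s"],s["tcp_pos"],s["ee_rot"])
E
```

```text
top {'K': array([[368.30359946,   0.        , 324.48843632],
       [  0.        , 368.30359946, 204.38471396],
       [  0.        ,   0.        ,   1.        ]]), 'xyz': array([ 0.48244845, -0.0072887 ,  0.86815238]), 'orientation': array([[-0.01519739,  0.99359535, -0.11197015],
       [-0.99957273, -0.01230078,  0.02651511],
       [ 0.02496797,  0.11232527,  0.99335776]])}
scene {'K': array([[487.06889029,   0.        , 326.32344763],
       [  0.        , 487.06889029, 205.0050249 ],
       [  0.        ,   0.        ,   1.        ]]), 'xyz': array([ 1.19929993, -0.70728746,  0.88058566]), 'orientation': array([[ 0.73079364, -0.4643494 ,  0.50032019],
       [ 0.68239724,  0.47919242, -0.5520042 ],
       [ 0.01657318,  0.74481827,  0.66706152]])}
0.1 [0.23498518 0.57859151 0.24657533] [[ 9.26451909e-01 -3.76412608e-01 -6.39626346e-04]
 [-3.76413128e-01 -9.26449920e-01 -1.92396309e-03]
 [ 1.31622185e-04  2.02322303e-03 -9.99997945e-01]]
```

View pics/top0.png

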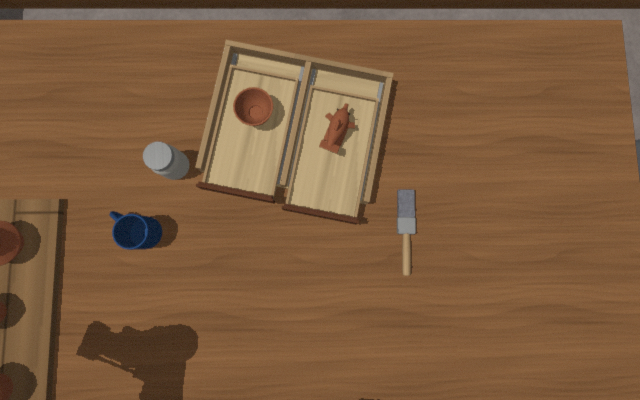

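View pics/scene0.png

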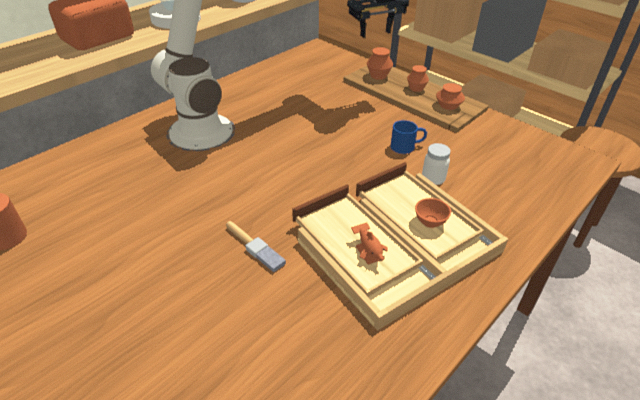

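The top view shows the bowl on the left tray (bowl at about 253,107) and the dolphin on the right (338,128). The dark front lips run roughly 200,186–274,200 and 284,208–360,220. The rack's back corners are at about (227,42) and (392,73).

```bash
cat > h.py <<'E'
import numpy as np,cv2
from station import r,vision
def ray(c,uv,z):
    K,R,p=c["K"],c["orientation"],c["xyz"]
    d=R@np.array([(uv[0]-K[0,2])/K[0,0],-(uv[1]-K[1,2])/K[1,1],-1]); return p+d*(z-p[2])/d[2]
def px(c,P):
    q=c["orientation"].T@(np.array(P)-c["xyz"]); K=c["K"]; return K[0,2]-K[0,0]*q[0]/q[2],K[1,2]+K[1,1]*q[1]/q[2]
def lips(c):
    f=c["frame"].astype(int); m=((f.max(2)<100)&(f[:,:,0]>f[:,:,2]+15)).astype(np.uint8)
    m[:170]=0;m[240:]=0;m[:,:190]=0;m[:,380:]=0
    n,l,s,ce=cv2.connectedComponentsWithStats(m,connectivity=8)
    out=[]
    for i in range(1,n):
        if s[i,4]>120:
            ys,xs=np.nonzero(l==i); out.append((s[i],ce[i],cv2.boxPoints(cv2.minAreaRect(np.c_[xs,ys].astype(np.float32)))))
    return m,sorted(out,key=lambda o:o[1][0])
E
python3 - <<'E'
from h import *
c=vision.capture("top"); m,o=lips(c)
for s,ce,b in o:
    print(s,ce); 
    for q in b: print(q, ray(c,q,.064).round(4))
for q in [(227,42),(392,73),(198,168),(370,202)]: print(q,ray(c,q,.046).round(4))
for n,q,z in (("bowl",(253,107),.077),("dolph",(338,128),.06)): print(n,ray(c,q,z).round(3))
cv2.imwrite("pics/crop.png",cv2.resize(c["frame"][20:240,140:430,::-1],None,fx=2.7,fy=2.7,interpolation=cv2.INTER_CUBIC))
E
```

```text
[ 196  170  173   55 1455] [286.66666667 202.13883162]
[195.46948 187.07147] [0.6148 0.2533 0.064 ]
[205.39062 148.33176] [0.7015 0.2336 0.064 ]
[375.45624 191.88513] [ 0.5995 -0.1421  0.064 ]
[365.5351  230.62485] [ 0.5142 -0.1176  0.064 ]
[368 170  12  34 202] [374.71782178 187.13861386]
[367.79126 202.95436] [ 0.5751 -0.1243  0.064 ]
[375.18268 169.16496] [ 0.6507 -0.143   0.064 ]
[381.86304 170.6263 ] [ 0.6473 -0.1579  0.064 ]
[374.47162 204.4157 ] [ 0.5717 -0.139   0.064 ]
(227, 42) [0.9617 0.194  0.046 ]
(392, 73) [ 0.8842 -0.1929  0.046 ]
(198, 168) [0.6611 0.2545 0.046 ]
(370, 202) [ 0.5793 -0.132   0.046 ]
bowl [0.791 0.127 0.077]
dolph [ 0.747 -0.062  0.06 ]
```

View pics/crop.png

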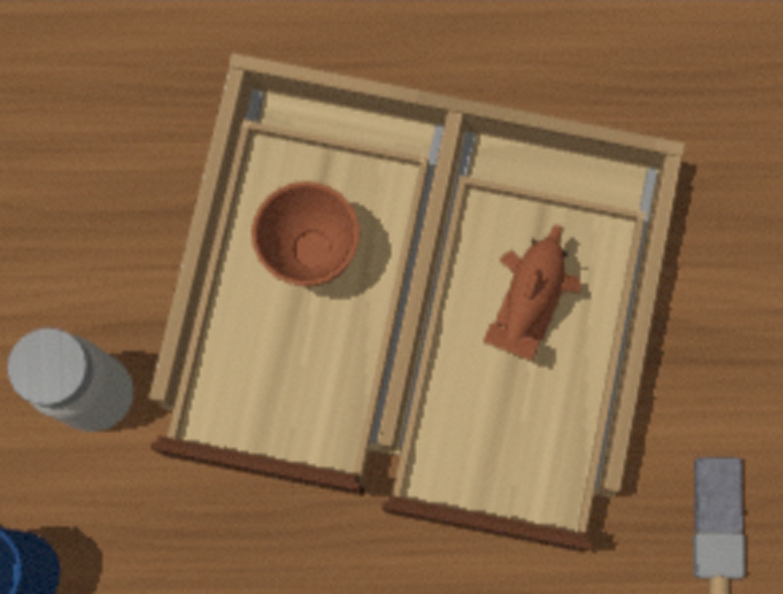

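```bash
cat >> h.py <<'E'
O=np.array([.746,.036]);yaw=-.1985
X=np.array([np.cos(yaw),np.sin(yaw)]);Y=np.array([-X[1],X[0]])
def rk(p): d=np.array(p[:2])-O; return d@X,d@Y
def wd(x,y): return O+x*X+y*Y
E
python3 - <<'E'
from h import *
c=vision.capture("top")
for n,q in (("L rear",(262,459)),("L front",(260,470)),("R rear",(490,518)),("R front",(488,530))):
    p=ray(c,(140+q[0]/2.7,20+q[1]/2.7),.064); print(n,p.round(4),np.round(rk(p),4))
for n,q,z in (("bowl",(306,230),.077),("dolphtail",(485,340),.07),("doltail2",(535,357),.07)):
    p=ray(c,(140+q[0]/2.7,20+q[1]/2.7),z); print(n,p.round(4),np.round(rk(p),4))
for x,y in((-.25,.097),(-.2,.097),(-.1,-.097)): print(wd(x,y))
print(X,Y)
E
```

```text
L rear [0.6072 0.1627 0.064 ] [-0.161   0.0969]
L front [0.5982 0.1642 0.064 ] [-0.1702  0.0966]
R rear [ 0.5567 -0.0219  0.064 ] [-0.1742 -0.0941]
R front [ 0.547  -0.0201  0.064 ] [-0.1841 -0.0943]
bowl [0.7951 0.1262 0.077 ] [0.0304 0.0981]
dolphtail [ 0.7032 -0.0198  0.07  ] [-0.031  -0.0631]
doltail2 [ 0.6885 -0.0607  0.07  ] [-0.0373 -0.1061]
[0.52003743 0.18039501]
[0.56905561 0.17053506]
[ 0.62883535 -0.03937536]
[ 0.98036348 -0.19719901] [0.19719901 0.98036348]
```

```bash
python3 -m jog '{"delta_pos":[[19,-24,0],[19,-24,0],[19,-24,0],[19,-24,0],[19,-24,0],[19,-24,0],[19,-24,0],[19,-24,0],[19,-24,0],[19,-24,0]],"rot":[[0,0,5.4],[0,0,5.4],[0,0,0],[0,0,0],[0,0,0],[0,0,0],[0,0,0],[0,0,0],[0,0,0],[0,0,0]],"grip":[0,0,0,0,0,0,0,0,0,0]}'
python3 -m jog '{"delta_pos":[[19,-24,0],[19,-24,0],[19,-24,0],[19,-24,0],[19,-24,0],[19,-24,0],[14,-26,0],[0,0,-20],[0,0,-20],[0,0,0]],"rot":[[0,0,0],[0,0,0],[0,0,0],[0,0,0],[0,0,0],[0,0,0],[0,0,0],[0,0,0],[0,0,0],[0,0,0]],"grip":[0,0,0,0,0,0,0,0,0,0]}'
python3 - <<'E'
from h import *
s=r.sense(); print(s["time_s"],s["tcp_pos"],rk(s["tcp_pos"]),s["ee_rot"],s["gripper_width"],s["wrist_force"])
c=vision.capture("top"); cv2.imwrite("pics/top1.png",c["frame"][:,:,::-1])
E
```

```text
time_s: 1.03
tcp_pos: [0.4257, 0.3377, 0.2475]
ee_rot: [[0.981, -0.196, -0.0], [-0.196, -0.981, -0.0], [-0.0, 0.0, -1.0]]
wrist_force: [0.4, 0.5, -0.2]
gripper_width: 0.323
time_s: 1.87
tcp_pos: [0.5509, 0.1673, 0.2032]
ee_rot: [[0.98, -0.198, -0.008], [-0.198, -0.98, -0.003], [-0.007, 0.005, -1.0]]
wrist_force: [-0.7, 0.5, -0.3]
gripper_width: 0.004
1.8667 [0.55094527 0.16730969 0.20324528] (np.float64(-0.21711867098499937), np.float64(0.09026663017707708)) [[ 0.98008465 -0.19840777 -0.00827315]
 [-0.19843908 -0.98010818 -0.00314517]
 [-0.00748455  0.00472425 -0.99996083]] 0.003588070992006841 [-0.72818367  0.4968065  -0.3276489 ]
```

View pics/top1.png

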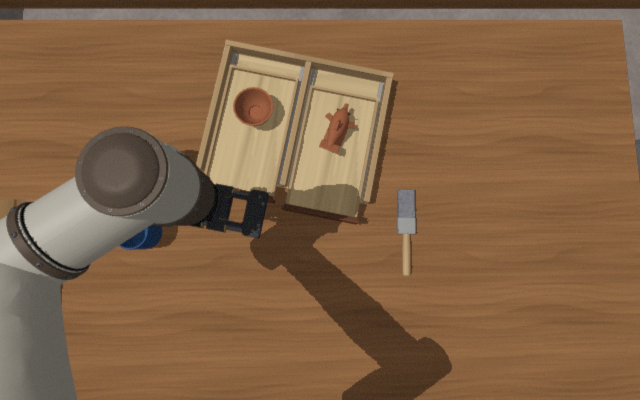

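```bash
python3 -m jog '{"delta_pos":[[0,0,-24],[0,0,-24],[0,0,-24],[0,0,-24],[0,0,-24],[0,0,-20],[0,0,0],[8,-1.6,0],[8,-1.6,0],[0,0,0]],"rot":[[0,0,0],[0,0,0],[0,0,0],[0,0,0],[0,0,0],[0,0,0],[0,0,0],[0,0,0],[0,0,0],[0,0,0]],"grip":[0,0,0,0,0,0,0,0,0,0]}'
python3 -c "
from h import *
s=r.sense();print(rk(s['tcp_pos']),s['wrist_force'])"
```

```text
time_s: 2.75
tcp_pos: [0.5726, 0.1668, 0.07]
ee_rot: [[0.981, -0.196, 0.006], [-0.196, -0.981, 0.002], [0.005, -0.003, -1.0]]
wrist_force: [0.8, -0.5, -0.4]
gripper_width: 0.001
(np.float64(-0.1958297208733253), np.float64(0.09400188253925082)) [ 0.80691323 -0.48841943 -0.39620787]
```

```bash
python3 -m jog '{"delta_pos":[[0,0,-6],[5,-1,0],[6,-1.2,0],[6,-1.2,0],[6,-1.2,0],[6,-1.2,0],[6,-1.2,0],[5,-1,0],[3,-0.6,0],[0,0,0]],"rot":[[0,0,0],[0,0,0],[0,0,0],[0,0,0],[0,0,0],[0,0,0],[0,0,0],[0,0,0],[0,0,0],[0,0,0]],"grip":[0,0,0,0,0,0,0,0,0,0]}'
python3 -c "
from h import *
s=r.sense();print(rk(s['tcp_pos']),s['wrist_force'])"
```

```text
time_s: 3.58
tcp_pos: [0.6132, 0.1571, 0.0614]
ee_rot: [[0.981, -0.196, 0.001], [-0.196, -0.981, 0.0], [0.001, -0.0, -1.0]]
wrist_force: [-0.8, 0.3, -0.2]
gripper_width: 0.004
(np.float64(-0.15410887151897312), np.float64(0.092507036294986)) [-0.81109806  0.27134505 -0.19546959]
```

```bash
python3 -m jog '{"delta_pos":[[2,-0.4,0],[2,-0.4,0],[2,-0.4,0],[2,-0.4,0],[1,-0.2,0],[1,-0.2,0],[1,-0.2,0],[0,0,0]],"rot":[[0,0,0],[0,0,0],[0,0,0],[0,0,0],[0,0,0],[0,0,0],[0,0,0],[0,0,0]],"grip":[0,0,0,0,0,0,0,0]}'
python3 -c "
from h import *
s=r.sense();print(rk(s['tcp_pos']),s['wrist_force'])
c=vision.capture('scene');cv2.imwrite('pics/s2.png',cv2.resize(c['frame'][120:330,270:530,::-1],None,fx=2.7,fy=2.7,interpolation=2))"
```

```text
time_s: 4.25
tcp_pos: [0.6232, 0.1549, 0.0614]
ee_rot: [[0.981, -0.196, -0.0], [-0.196, -0.981, -0.0], [-0.0, 0.0, -1.0]]
wrist_force: [-0.7, -0.3, -0.6]
gripper_width: 0.008
(np.float64(-0.14380335867369803), np.float64(0.0924046145747491)) [-0.72942984 -0.28282227 -0.62589524]
```

View pics/s2.png

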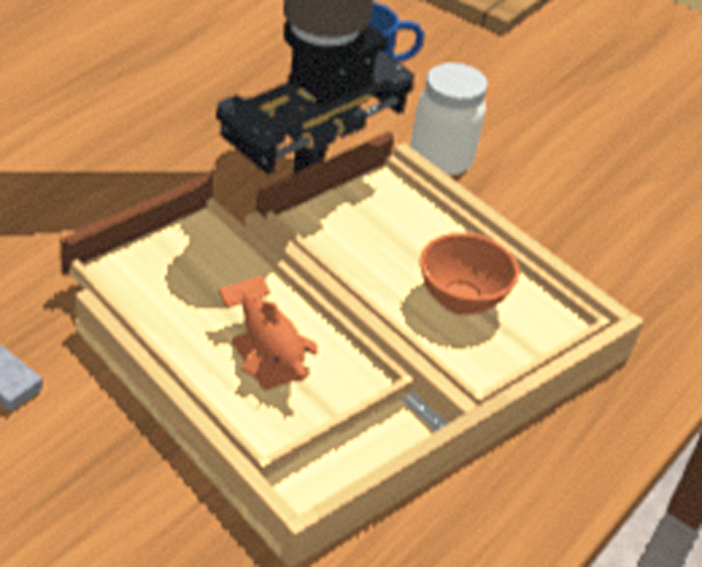

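The bowl tray is nearly home and the bowl is still standing. There's no stop force yet, so I'll keep creeping until it resists.

```bash
python3 -m jog '{"delta_pos":[[1,-0.2,0],[1,-0.2,0],[1,-0.2,0],[1,-0.2,0],[0,0,0]],"rot":[[0,0,0],[0,0,0],[0,0,0],[0,0,0],[0,0,0]],"grip":[0,0,0,0,0]}'
python3 -c "
from h import *
s=r.sense();print(rk(s['tcp_pos']),s['wrist_force'])"
```

```text
time_s: 4.72
tcp_pos: [0.625, 0.1545, 0.0614]
ee_rot: [[0.98, -0.196, -0.005], [-0.196, -0.981, -0.0], [-0.005, 0.001, -1.0]]
wrist_force: [-7.2, 3.3, 2.9]
gripper_width: 0.008
(np.float64(-0.14195937575123732), np.float64(0.09235683554564918)) [-7.19726499  3.31950521  2.89724123]
```

```bash
python3 -m jog '{"delta_pos":[[1,-0.2,0],[1,-0.2,0],[0,0,0]],"rot":[[0,0,0],[0,0,0],[0,0,0]],"grip":[0,0,0]}'
python3 -m jog '{"delta_pos":[[-6,1.2,0],[-14,2.8,0],[-14,2.8,0],[0,0,20],[0,0,25],[0,0,25],[0,0,25],[0,0,10],[0,0,0]],"rot":[[0,0,0],[0,0,0],[0,0,0],[0,0,0],[0,0,0],[0,0,0],[0,0,0],[0,0,0],[0,0,0]],"grip":[0,0,0,0,0,0,0,0,0]}'
python3 -m jog '{"delta_pos":[[-2,-20,0],[-2,-27,0],[-2,-27,0],[-2,-27,0],[-2,-27,0],[-2,-27,0],[-2,-20,0],[0,-12,0],[0,0,0]],"rot":[[0,0,0],[0,0,0],[0,0,0],[0,0,0],[0,0,0],[0,0,0],[0,0,0],[0,0,0],[0,0,0]],"grip":[0,0,0,0,0,0,0,0,0]}'
python3 -c "
from h import *
s=r.sense();p=s['tcp_pos'];print(rk(p),s['wrist_force'],((wd(-.147,-.094)-p[:2])*1000).round(1))
c=vision.capture('scene');cv2.imwrite('pics/s3.png',cv2.resize(c['frame'][120:330,270:530,::-1],None,fx=2.7,fy=2.7,interpolation=2))"
```

```text
time_s: 4.97
tcp_pos: [0.6251, 0.1545, 0.0614]
ee_rot: [[0.98, -0.197, -0.008], [-0.197, -0.98, -0.001], [-0.008, 0.002, -1.0]]
wrist_force: [-13.2, 4.5, 6.5]
gripper_width: 0.007
time_s: 5.72
tcp_pos: [0.5975, 0.1614, 0.1703]
ee_rot: [[0.981, -0.196, 0.008], [-0.196, -0.981, 0.003], [0.007, -0.005, -1.0]]
wrist_force: [0.9, 1.0, -1.0]
gripper_width: 0.004
time_s: 6.47
tcp_pos: [0.5806, -0.0285, 0.1652]
ee_rot: [[0.98, -0.199, -0.002], [-0.199, -0.98, -0.0], [-0.002, 0.001, -1.0]]
wrist_force: [-0.2, 0.5, 0.3]
gripper_width: 0.01
(np.float64(-0.14945704490526684), np.float64(-0.09581408112191638)) [-0.24210518  0.54120561  0.31717928] [2.8 1.3]
```

View pics/s3.png

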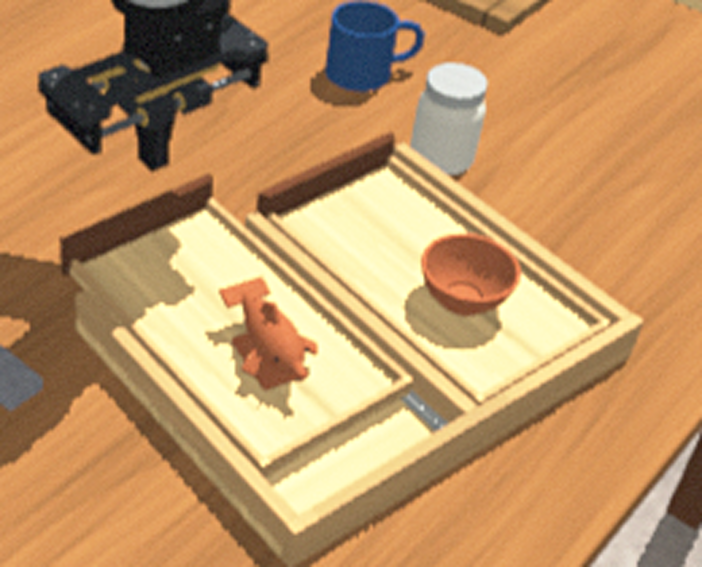

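```bash
python3 -m jog '{"delta_pos":[[8,0,0],[1,0,-10],[0,0,-20],[0,0,-20],[0,0,-13],[0,0,0],[0,0,0]],"rot":[[0,0,0],[0,0,0],[0,0,0],[0,0,0],[0,0,0],[0,0,0],[0,0,0]],"grip":[0,0,0,0,0,0,0]}'
python3 -c "
from h import *
s=r.sense();p=s['tcp_pos'];print(rk(p),p)
c=vision.capture('scene');f=cv2.resize(c['frame'][140:260,270:420,::-1],None,fx=5,fy=5,interpolation=2)
q=p-[0,0,p[2]-.064]
for d in(-.0095,.0095):
  for e in(-.015,.015):
    u=px(c,q+np.r_[d*X+e*Y,0]);cv2.circle(f,(int((u[0]-270)*5),int((u[1]-140)*5)),3,(0,255,0),-1)
cv2.imwrite('pics/s4.png',f)"
```

```text
time_s: 7.1
tcp_pos: [0.5901, -0.0256, 0.1023]
ee_rot: [[0.981, -0.195, -0.002], [-0.195, -0.981, -0.001], [-0.002, 0.001, -1.0]]
wrist_force: [0.3, 0.3, 0.6]
gripper_width: 0.006
(np.float64(-0.14070286882966024), np.float64(-0.09112945593405497)) [ 0.59008941 -0.02559352  0.10234419]
```

View pics/s4.png

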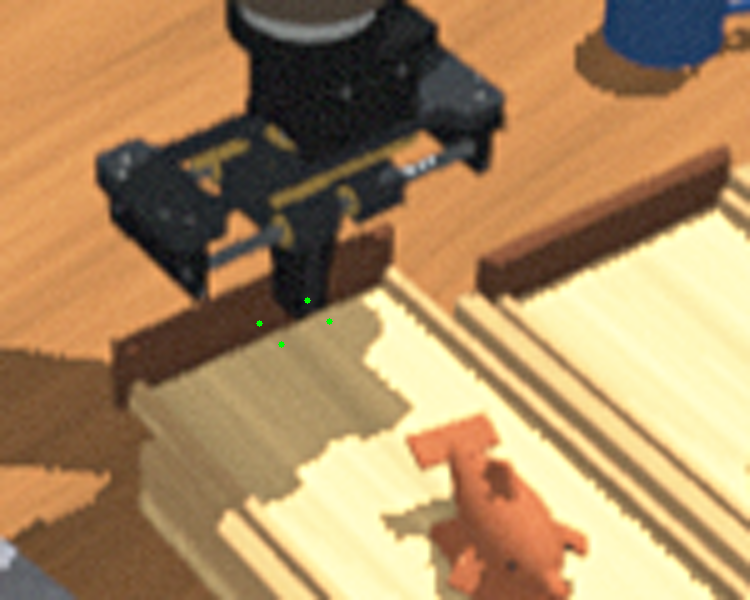

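```bash
python3 -m jog '{"delta_pos":[[0,0,-10],[0,0,-15],[0,0,-9],[0,0,0],[-4,0.8,0],[-4,0.8,0],[-3,0.6,0],[-3,0.6,0],[-3,0.6,0],[-3,0.6,0]],"rot":[[0,0,0],[0,0,0],[0,0,0],[0,0,0],[0,0,0],[0,0,0],[0,0,0],[0,0,0],[0,0,0],[0,0,0]],"grip":[0,0,0,0,0,0,0,0,0,0]}'
python3 -m jog '{"delta_pos":[[-3,0.6,0],[-3,0.6,0],[-3,0.6,0],[-4,0.8,0],[-4,0.8,0],[-4,0.8,0],[-4,0.8,0],[-4,0.8,0],[-4,0.8,0],[-4,0.8,0]],"rot":[[0,0,0],[0,0,0],[0,0,0],[0,0,0],[0,0,0],[0,0,0],[0,0,0],[0,0,0],[0,0,0],[0,0,0]],"grip":[0,0,0,0,0,0,0,0,0,0]}'
python3 -c "
from h import *
s=r.sense();p=s['tcp_pos'];print(rk(p),p)
c=vision.capture('scene');cv2.imwrite('pics/s5.png',cv2.resize(c['frame'][120:330,270:530,::-1],None,fx=2.7,fy=2.7,interpolation=2))"
```

```text
time_s: 7.98
tcp_pos: [0.5705, -0.0223, 0.0702]
ee_rot: [[0.981, -0.196, 0.002], [-0.196, -0.981, 0.0], [0.002, -0.001, -1.0]]
wrist_force: [0.8, -1.1, -0.9]
gripper_width: 0.005
time_s: 8.82
tcp_pos: [0.5329, -0.0147, 0.0696]
ee_rot: [[0.981, -0.196, 0.0], [-0.196, -0.981, 0.0], [0.0, -0.0, -1.0]]
wrist_force: [2.7, 0.0, 0.9]
gripper_width: 0.007
(np.float64(-0.19895379643857924), np.float64(-0.09168999477126197)) [ 0.53287179 -0.01465603  0.06956872]
```

View pics/s5.png

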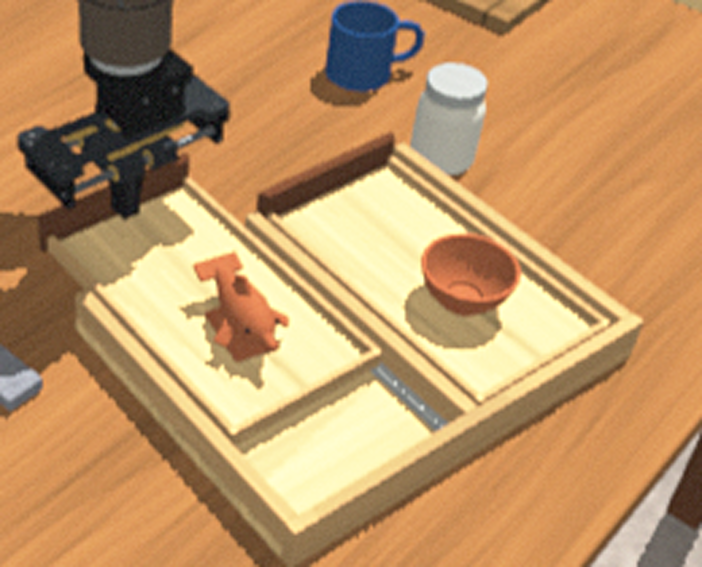

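The tray is following the hook and the dolphin rides with it, with about 42 mm to go.

```bash
python3 -m jog '{"delta_pos":[[-4,0.8,0],[-4,0.8,0],[-4,0.8,0],[-4,0.8,0],[-4,0.8,0],[-4,0.8,0],[-4,0.8,0],[-3,0.6,0],[-2,0.4,0],[0,0,0]],"rot":[[0,0,0],[0,0,0],[0,0,0],[0,0,0],[0,0,0],[0,0,0],[0,0,0],[0,0,0],[0,0,0],[0,0,0]],"grip":[0,0,0,0,0,0,0,0,0,0]}'
python3 -m jog '{"delta_pos":[[-2,0.4,0],[-1.5,0.3,0],[-1.5,0.3,0],[-1,0.2,0],[-1,0.2,0],[-1,0.2,0],[-1,0.2,0],[0,0,0]],"rot":[[0,0,0],[0,0,0],[0,0,0],[0,0,0],[0,0,0],[0,0,0],[0,0,0],[0,0,0]],"grip":[0,0,0,0,0,0,0,0]}'
python3 -c "
from h import *
s=r.sense();p=s['tcp_pos'];print(rk(p),p)"
```

```text
time_s: 9.7
tcp_pos: [0.4991, -0.0085, 0.0695]
ee_rot: [[0.981, -0.196, -0.002], [-0.196, -0.981, -0.0], [-0.002, 0.001, -1.0]]
wrist_force: [0.9, -0.2, 0.1]
gripper_width: -0.003
time_s: 10.37
tcp_pos: [0.4924, -0.0069, 0.0696]
ee_rot: [[0.981, -0.195, 0.003], [-0.195, -0.981, -0.0], [0.003, -0.0, -1.0]]
wrist_force: [6.1, -5.3, -5.1]
gripper_width: 0.006
(np.float64(-0.24012240538544033), np.float64(-0.09206598290431817)) [ 0.49243744 -0.00690623  0.0696186 ]
```

The force has risen at the expected stop. I'll press once more, unhook, lift clear and check.

```bash
python3 -m jog '{"delta_pos":[[-1,0.2,0],[-1.5,0.3,0],[0,0,0]],"rot":[[0,0,0],[0,0,0],[0,0,0]],"grip":[0,0,0]}'
python3 -m jog '{"delta_pos":[[5,-1,0],[7,-1.4,0],[6,-1.2,0],[0,0,0],[0,0,10],[0,0,20],[0,0,25],[0,0,25],[0,0,25],[0,0,25]],"rot":[[0,0,0],[0,0,0],[0,0,0],[0,0,0],[0,0,0],[0,0,0],[0,0,0],[0,0,0],[0,0,0],[0,0,0]],"grip":[0,0,0,0,0,0,0,0,0,0]}'
python3 -m jog '{"delta_pos":[[-15,0,10],[-25,0,10],[-25,0,0],[-25,0,0],[-20,0,0],[-10,0,0],[0,0,0],[0,0,0]],"rot":[[0,0,0],[0,0,0],[0,0,0],[0,0,0],[0,0,0],[0,0,0],[0,0,0],[0,0,0]],"grip":[0,0,0,0,0,0,0,0]}'
python3 - <<'E'
from h import *
t=vision.capture("top");s=vision.capture("scene")
a=cv2.resize(t["frame"][20:270,90:440],(560,400),interpolation=2);b=cv2.resize(s["frame"][90:330,200:530],None,fx=1.6,fy=1.6,interpolation=2)
cv2.imwrite("pics/end_t.png",a[:,:,::-1]);cv2.imwrite("pics/end_s.png",b[:,:,::-1])
E
```

```text
time_s: 10.62
tcp_pos: [0.4924, -0.0064, 0.07]
ee_rot: [[0.981, -0.195, 0.008], [-0.195, -0.981, 0.0], [0.008, -0.002, -1.0]]
wrist_force: [11.7, -8.9, -8.2]
gripper_width: 0.006
time_s: 11.45
tcp_pos: [0.5058, -0.0096, 0.2015]
ee_rot: [[0.981, -0.196, -0.0], [-0.196, -0.981, 0.0], [-0.0, -0.0, -1.0]]
wrist_force: [0.3, -0.3, 0.3]
gripper_width: 0.004
time_s: 12.12
tcp_pos: [0.3871, -0.0094, 0.2203]
ee_rot: [[0.981, -0.195, 0.002], [-0.195, -0.981, 0.0], [0.002, -0.001, -1.0]]
wrist_force: [-0.0, -0.2, -0.0]
gripper_width: 0.007
```

View pics/end_t.png

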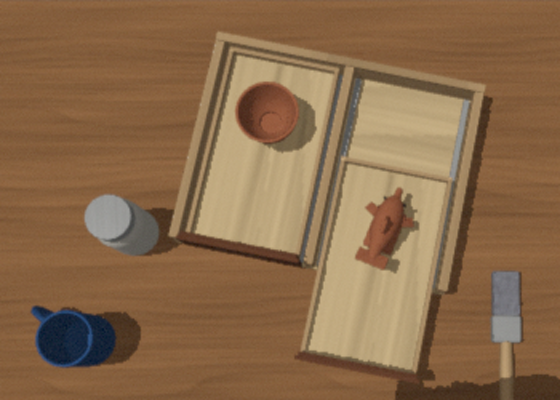

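View pics/end_s.png

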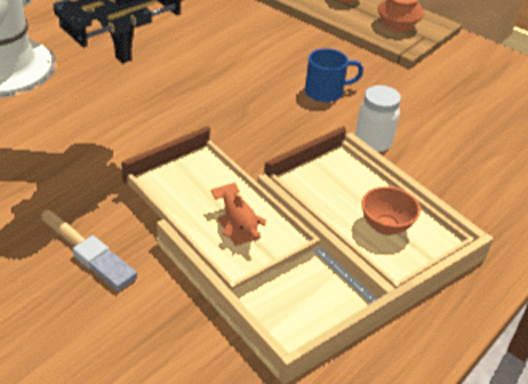

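The bowl tray's front sits against the rack and the dolphin tray is far out. Both pieces are standing, and the mug, jar and brush haven't moved.

```bash
python3 -c "
from station import finish_job
print(finish_job())"
```

```text
the job is handed in; nothing more can be done
None
```

I pushed the bowl tray (left) home with the closed fingertips. Then I hooked them behind the lip of the dolphin tray (right) and drew it out to its stop. I lifted clear and handed in at about 12 s.

- **Bowl tray home:** extra pushing raised the force to about 14 N with no further movement, against about 2 N of sliding friction.
- **Dolphin tray at its stop:** the force rose to about 15 N with no further movement. The fingers ended within about 1 mm of where I expected the stop.
- **Last pictures:** the bowl and dolphin stand on their trays, and the mug, jar and brush look unmoved by eye. The robot was touching nothing.

No check failed or disagreed. I did not measure the final tray positions from the pictures, so they rest on the stop forces and the visual check.

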